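Fit the missing shelf bracket to the domino rack

TASK

The domino rack is missing one of its two shelf brackets. Lift the spare bracket up and off the two-pronged hook it hangs on, hook its two claws into the slots of the rack's empty upright, and press it down until it locks fully home like its neighbour. Let go of it, and leave the other things in the cupboard where they are.

Things in the scene. Friction and masses are not known exactly. Their poses are not given: they have to be found in the camera images.
- bracket_grip (a point): The loose bracket, an L of pale oak, 12 mm thick (y), about 200 g, hanging level. z up, x to its clawed rear. Level arm 150 mm long, 16 mm high, with a 10 mm high stop on top at the front end; leg 16 mm wide, 100 mm high in all, at the rear. This point: centre of the arm's section, 68 mm in front of the rear face, 8 mm below the arm's top. Grip here from above.
- bracket_root (a point): On the same bracket: middle of the leg's rear face, 50 mm above the leg's foot; same axes as bracket_grip, which is 68 mm towards -x and 42 mm up from here.
- claw (a point): On the bracket's rear face, at the underside of the upper claw's neck; same axes. A second, equal claw is 56 mm lower. Each steel claw is 6 mm thick (y): a neck 8 mm high runs back (+x) 6 mm, then a tongue with a rounded toe hangs down behind, to 14 mm behind the rear face and 16 mm below the neck's underside.
- seat (a point): On the empty upright of the fixed rack: where bracket_root is once locked home, 105 mm above the shelf. z up, x into the slotted face (the face is at x = 0), y along the face. The bracket comes from -x and ends with its axes parallel to these. The upright is 46 mm wide, its top 75 mm above this point. The next upright, 180 mm towards -y, carries an equal fixed bracket, fully home, at the same height.
- slot (a point): Middle of the lower edge of the empty upright's upper slot, where the upper claw's neck finally sits; axes as seat. Two equal slots, 56 mm apart in height, each 12 mm wide, 34 mm high, in 4 mm steel sheet. The claws pass in while the bracket is 16 to 26 mm above its final height (best 21); then, rear face against the sheet, it goes straight down.
- catch_point (a point): Sprung brass roller behind the upper slot (8 mm across, lies along y). As the bracket goes down its upper toe meets the roller about 14 mm above the final height; the roller carries the bracket's weight, gives way to a further downward push of 3 to 10 N and, from about 7 mm above the final height, snaps over the toe, which locks it.
- hooks (a point): Fixed dark wooden hook stand: the point where bracket_grip hangs (up to 4 mm off along x), 127 mm above the shelf; axes parallel to the hanging bracket's. Two 6 mm wire prongs pass under the arm 42 mm either side (x) of this point and turn up beside it, open at the top: the bracket lifts straight up, 20 mm clears them. Their crossbar is 83 to 97 mm away towards +y, its top 12 mm above this point.
- canister: Bystander: dented tin canister with screw lid, 92 mm across, 120 mm high, origin under its centre.
- cup: Bystander: red plastic dice shaker cup, 80 mm across, 95 mm high, origin under its centre.
- cribbage: Bystander: walnut cribbage board 260 x 85 x 26 mm, flat on the shelf, origin under its centre, x along it.
- domino_a: Bystander: oak domino box 32 x 170 x 58 mm with a sliding lid, standing in the rack behind the uprights; origin under its centre.
- domino_b: Bystander: a second, equal domino box behind the first.
There are look-alikes about, which are no part of the job. What is shaped like the part that bears hooks but red is not meant. Of the things that look like the part that bears bracket_grip, the larger one is meant.

How it is judged (in metres and radians):
On the way, in this order (a step that is already met when the one before it is completed fails the run):
1. the bracket is lifted off the hooks and clear of the stand (distance between bracket_grip and hooks above 0.05 m and height (world z) of bracket_grip above 0.1 m and contact force between bracket and stand below 0.1 N), for 0.1 s.
2. the bracket is hooked in the empty upright and pressed fully home (x of bracket_root in the frame of seat between -0.005 and 0.003 m and y of bracket_root in the frame of seat between -0.005 and 0.005 m and z of bracket_root in the frame of seat between -0.004 and 0.004 m and angle between the z axis of bracket_root and the z axis of seat, either way round below 0.1 rad and angle between the x axis of bracket_root and the x axis of seat, either way round below 0.2 rad), for 0.2 s.
At the end, for the whole second after the job is handed in: The bracket sits locked in the empty upright: bracket_root within 4 mm in height, 5 mm sideways and 5 mm (out) or 3 mm (in) of the seat, upright within 0.1 rad and square to the face within 0.2 rad, let go and at rest (all of step 2 and contact force between bracket and the fingers below 0.1 N and linear speed of bracket below 0.02 m/s); the robot touches nothing.
It fails at once if canister is shifted by more than 30 mm or tipped (distance of canister from where it was at the start of the episode above 0.03 m or angle between canister's own z axis and vertical above 0.4 rad).
It fails at once if cup is shifted by more than 30 mm or tipped (distance of cup from where it was at the start of the episode above 0.03 m or angle between cup's own z axis and vertical above 0.4 rad).
It fails at once if cribbage is shifted by more than 30 mm or tipped (distance of cribbage from where it was at the start of the episode above 0.03 m or angle between cribbage's own z axis and vertical above 0.4 rad).
It fails at once if domino_a is shifted by more than 30 mm or tipped (distance of domino_a from where it was at the start of the episode above 0.03 m or angle between domino_a's own z axis and vertical above 0.4 rad).
It fails at once if domino_b is shifted by more than 30 mm or tipped (distance of domino_b from where it was at the start of the episode above 0.03 m or angle between domino_b's own z axis and vertical above 0.4 rad).
It also fails if it takes over 45 s, if anything falls off the work surface, if the arm or the gripper's body presses on something with over 40 N, if the wrist force passes 120 N, or if a joint passes its speed limit or range.

ROBOT

A 6-joint arm with a two-finger parallel gripper is mounted at the origin on the work surface. World frame = base frame: x ahead of the robot, y to its left, z up, the work surface at z = 0. Lengths are in mm, angles in degrees, forces in N, time in s.
With the tool pointing down it reaches from about 350 to 850 mm from the base axis. Payload 8.1 kg.
Tool frame: the origin (TCP) lies midway between the tips of the shut fingers; the grasp point (between the pads) lies 19 mm behind it; z points along the fingers, y is the line along which they close (so a half turn about z gives the same grasp; the last joint's range is limited). The gripper opens to 85 mm and grips with 20 to 120 N. Pads are 22 mm wide; open, the fingers measure 114 mm over their backs; the gripper's body (76 mm by 85 mm) begins 54 mm behind the grasp point. The pads swing forward as they close: fully open they stand 13 mm farther back than shut.
Start: joints at [-76.341, 7.471, 85.268, -0, 87.261, -4.893], TCP at [190.923, -568.818, 231.292] pointing down, gripper open.
Joint ranges: [-169.43, 169.43], [-51.17, 129.36], [1.28, 143.12], [-76.62, 256.62], [0, 156.53], [-152.29, 152.29]. Speed limits (degrees/s): [136.94, 136.94, 159.86, 180, 180, 180].

INTERFACE

Orientations are given as [roll, pitch, yaw] about the fixed x, y, z axes, in that order (R = Rz(yaw) Ry(pitch) Rx(roll)).
In Python, from bench import r gives the robot as it stands.
- The arm moves only by the tool send_rows, never from a script. Its argument "increments" is a list of rows, each a list of 6 numbers: the shift along the tool's x, y, z in mm, then the turn, a rotation vector about the tool's x, y, z in rad. A call has 1 to 5 rows; each row shifts and turns the commanded pose from where the row before left it, along the tool's axes as they then stand; what a row does not reach is not made up. A row lasts 1/8 s, in which the tool goes at most 62.5 mm and 10.7 degrees, less where a joint would pass 70% of its speed; a pose out of reach is approached as far as the arm can. A call is refused whole if a number of a shift passes 62.5 or a number of a turn 0.188, either way. A call with a gripper value outside its range is refused whole. "grip" is the closure, from -1 (fully open) to 1 (shut), set as the call begins (left out, the last holds). The fingers move at their own pace and stop on an object; "grip_force" is the grip in N (left out, the last holds). Time passes only in rows, so rows that do not move let the fingers close. It gives the time, the measured TCP pose, the force, the opening and the grip force at its end, in the units of the state.
- r.sense(): the state, without advancing time (a new reading comes with each control period).
- r.snapshot(name): name is "scene" or "top" or "wrist"; returns a dict with "img" (384x512x3 uint8, blue, green, red), "z_map" (384x512 float32, mm along the optical axis (not along the pixel's ray), 0 where there is no reading), "fx", "fy", "cx", "cy" (pixels), "view" (4x4, takes a point from world to camera coordinates). Camera axes: x right, y down, z forward; pixel columns grow to the right and rows downward; lengths in mm; the calibration is good to about 2 mm. A picture is of the moment at which its call begins.
- r.hand_in(): hands the job in; it is judged then, once.
The state is a dict: "time": time; "joint_pos": joint angles; "qd": joint speeds; "joint_efforts": joint torques, N m; "tool_pos": TCP position; "tcp_rot": TCP orientation; "ft_force": force on the tool from outside, world axes, zero at the start; "wrist_torque": the same for the moment, N m; "finger_gap": finger opening in mm; "grip_force": force on a finger pad.
Only numpy, scipy, OpenCV 4.12 (cv2) and the standard library are available. Lean on these libraries where they do the work, as an engineer would, in place of code of your own. Each camera call takes 0.05 s, during which the arm holds its last target. There are 200 camera calls.

## Working session

There is one attempt and no reset: what is moved stays moved. The work goes in short steps, Python scripts to look and compute and a tool call to move; the robot and the scene stay as the last step left them, time stands still between calls to the robot, and variables do not carry over. Pictures are saved under pics/ and viewed, at most 10 in all, crops included, and the job is handed in when it is done.

Besides the shell and the picture viewer there is one more tool, called after "Emit:" as name(argument=value, ...), one argument or row to a line, values as JSON. send_rows: Moves the arm, as the interface text tells. Its arguments: {"type":"object","properties":{"increments":{"type":"array"},"grip":{"type":"number"},"grip_force":{"type":"number"}},"required":["increments"]}

```bash
mkdir -p pics; ls
cat > h.py <<'E'
import numpy as np, cv2, pickle
from bench import r
def grab(n,tag):
    s=r.snapshot(n); pickle.dump(s,open(f'pics/{tag}.pkl','wb')); cv2.imwrite(f'pics/{tag}.png',s['img']); return s
def load(tag): return pickle.load(open(f'pics/{tag}.pkl','rb'))
def world(s):
    z=s['z_map']; v,u=np.mgrid[:z.shape[0],:z.shape[1]]
    c=np.stack([(u-s['cx'])/s['fx']*z,(v-s['cy'])/s['fy']*z,z,np.ones_like(z)],-1)
    w=(c@np.linalg.inv(s['view']).T)[...,:3]; w[z==0]=np.nan; return w
def ray(s,u,v,axis,val):
    M=np.linalg.inv(s['view']); o=M[:3,3]; d=M[:3,:3]@np.array([(u-s['cx'])/s['fx'],(v-s['cy'])/s['fy'],1])
    return o+d*(val-o[axis])/d[axis]
E
python3 - <<'E'
from h import *
a=grab('scene','s0');b=grab('top','t0')
for s in(a,b): print(s['fx'],np.linalg.inv(s['view']).round(3).tolist())
cv2.imwrite('pics/s0b.png',cv2.resize(a['img'],(800,600)))
cv2.imwrite('pics/t0b.png',cv2.resize(b['img'],(800,600)))
print(r.sense())
E
```

```text
pics
416.2747691304544 [[-0.355, 0.783, -0.512, 1065.681], [0.935, 0.288, -0.207, 276.179], [-0.014, -0.552, -0.834, 928.243], [0.0, 0.0, 0.0, 1.0]]
348.8087172023668 [[-0.015, -0.995, 0.099, 464.9], [-1.0, 0.015, -0.004, 55.562], [0.002, -0.099, -0.995, 1136.23], [0.0, 0.0, 0.0, 1.0]]
{'time': 0.1, 'joint_pos': array([-7.63421001e+01,  7.51151848e+00,  8.53228860e+01,  3.19341291e-04,
        8.72620242e+01, -4.89467192e+00]), 'qd': array([ 0.00897144, -0.17139049, -0.10784952,  0.00661053, -0.08960693,
       -0.00159582]), 'joint_efforts': array([ 1.56037444e-03, -5.70949352e+01, -5.01942444e+01, -5.19777620e-05,
        8.11986218e-03,  1.63000561e-05]), 'tool_pos': array([ 190.79441045, -568.33337188,  230.34312031]), 'tcp_rot': array([-1.79903950e+02, -8.54548831e-03,  1.85525491e+01]), 'ft_force': array([-0.6322393 ,  0.30214037,  0.17538293]), 'wrist_torque': array([ 0.00151688, -0.02573821, -0.03114299]), 'grip_force': 0.0, 'finger_gap': 85.45774870736727}
```

View pics/s0b.png

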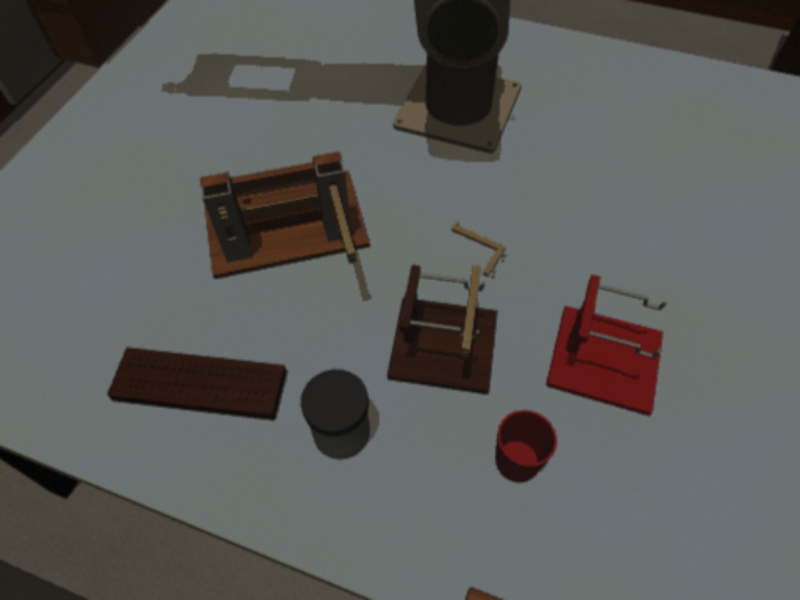

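View pics/t0b.png

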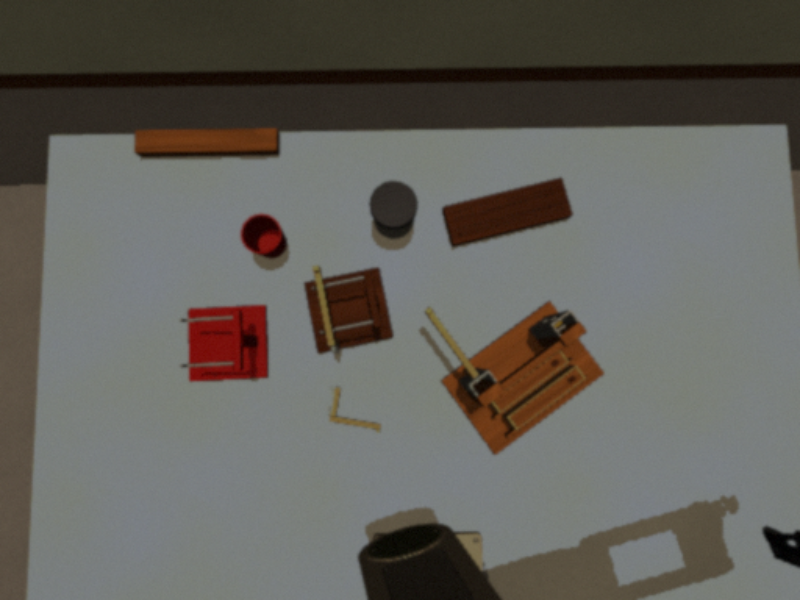

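The scene view (800x600) shows three things that matter:
- **Rack:** the left upright at (235,225) is empty. The right one at (335,200) carries the fixed bracket.
- **Dark stand:** at (445,330), with the bracket hanging at (470,310).
- **Look-alikes:** a red stand at (605,345) and a smaller loose bracket lying at (480,245).

I take the hanging bracket on the dark stand as the target, because it is the larger one. Next I measure it and confirm with a crop.

Run:
```python
from h import *
for t in('s0','t0'):
    s=load(t); w=world(s); im=s['img']
    hsv=cv2.cvtColor(im,cv2.COLOR_BGR2HSV)
    m=((hsv[...,0]>14)&(hsv[...,0]<32)&(hsv[...,1]>70)&(hsv[...,2]>60)).astype(np.uint8)
    n,l,st,c=cv2.connectedComponentsWithStats(m)
    for i in range(1,n):
        if st[i,4]<40: continue
        p=w[l==i]; p=p[np.isfinite(p[:,0])]
        if len(p)<10: continue
        zt=np.percentile(p[:,2],90); q=p[abs(p[:,2]-zt)<8]
        mu=q[:,:2].mean(0); e,V=np.linalg.eigh(np.cov((q[:,:2]-mu).T)); d=V[:,1]; a=(q[:,:2]-mu)@d
        print(t,st[i],'z',zt.round(1),'mu',mu.round(1),'dir',np.degrees(np.arctan2(d[1],d[0])).round(1),'ends',(mu+d*np.percentile(a,1)).round(1),(mu+d*np.percentile(a,99)).round(1))
s=load('s0')['img']; t=load('t0')['img']
A=cv2.resize(s[140:250,240:330],(400,489),interpolation=cv2.INTER_CUBIC);B=cv2.resize(t[160:285,190:290],(391,489),interpolation=cv2.INTER_CUBIC)
cv2.imwrite('pics/crop1.png',np.clip(np.hstack([A,B])*1.5,0,255).astype(np.uint8))
```

```text
s0 [318  51  15  33 244] z 12.9 mu [-36.3  92.2] dir -174.2 ends [ 47.6 100.7] [-102.2   85.5]
s0 [252  64  22  21 317] z 12.8 mu [ 72.6 -77.2] dir -164.4 ends [114.  -65.6] [ 29.2 -89.3]
s0 [211 118  17  45 227] z 156.8 mu [487.5 -45. ] dir -145.1 ends [548.   -2.8] [428.1 -86.5]
s0 [157 127  30   7  46] z 74.2 mu [ 437.  -213.8] dir 125.1 ends [ 459.3 -245.6] [ 415.  -182.4]
s0 [289 142  34  34 181] z 9.7 mu [345.7 153.6] dir 56.3 ends [309.1  98.8] [374.5 196.7]
s0 [296 170  11  54 278] z 136.3 mu [558.6 187.6] dir -169.0 ends [630.2 201.5] [488.9 174.1]
t0 [239 149  20   9  60] z 2.1 mu [703.4  65.8] dir 79.6 ends [698.5  39.2] [709.7  99.9]
t0 [163 159  21  13  71] z 2.1 mu [667.6 319.3] dir 96.6 ends [671.7 283.8] [664.2 348.6]
t0 [200 170  15  53 267] z 136.8 mu [555.4 188.5] dir -169.0 ends [627.1 202.4] [484.6 174.8]
t0 [273 197  34  46 242] z 157.0 mu [481.3 -45.7] dir -144.8 ends [542.9  -2.3] [424.9 -85.5]
t0 [353 224  11  17  41] z 75.1 mu [ 445.2 -264.7] dir 149.2 ends [ 459.3 -273.1] [ 420.7 -250.1]
t0 [324 234  51  42 180] z 74.5 mu [ 387.7 -232.6] dir 123.4 ends [ 431.4 -298.8] [ 338.4 -157.9]
t0 [211 248  33  28 179] z 10.3 mu [342.9 155. ] dir 56.6 ends [307.  100.5] [371.  197.5]
t0 [314 249  26  16  61] z 74.2 mu [ 369.  -158.3] dir 114.8 ends [ 389.3 -202.4] [ 357.5 -133.4]
t0 [ 312  322  156   62 2438] z 1.7 mu [  43.8 -375. ] dir 101.7 ends [  88.9 -593.8] [  -5.3 -137.1]
t0 [235 327  44  20 212] z 1.9 mu [127.   53.2] dir 103.1 ends [141.9 -10.5] [112.  117.6]<stdin>:12: RuntimeWarning: Mean of empty slice.
  ret = um.true_divide(
  avg = a.mean(axis, **keepdims_kw)
<stdin>:12: RuntimeWarning: Degrees of freedom <= 0 for slice
  c *= np.true_divide(1, fact)
  c *= np.true_divide(1, fact)
Traceback (most recent call last):
IndexError: index -1 is out of bounds for axis 0 with size 0
```

Run:
```python
from h import *
s=load('s0')['img']; t=load('t0')['img']
A=cv2.resize(s[140:250,240:330],(400,489),interpolation=cv2.INTER_CUBIC);B=cv2.resize(t[160:285,190:290],(391,489),interpolation=cv2.INTER_CUBIC)
cv2.imwrite('pics/crop1.png',np.clip(np.hstack([A,B])*1.5,0,255).astype(np.uint8))
```

```text
(no output)
```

View pics/crop1.png

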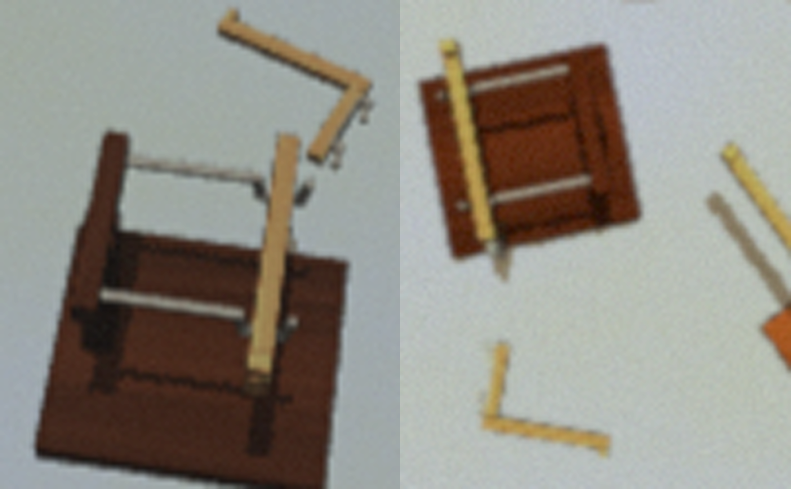

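Emit:
send_rows(
  increments=[
    [39,-40,0,0,0,0],
    [39,-40,0,0,0,0],
    [39,-40,0,0,0,0],
    [39,-40,0,0,0,0],
    [39,-40,0,0,0,0],
  ],
  grip=-1,
)

```text
time: 0.72
tool_pos: [312.5, -315.4, 230.9]
tcp_rot: [-180.0, -0.0, 18.5]
ft_force: [1.5, 0.7, 0.2]
finger_gap: 85.3
grip_force: 0.0
```

Emit:
send_rows(
  increments=[
    [39,-40,0,0,0,0],
    [39,-40,0,0,0,0],
    [39,-40,0,0,0,0],
    [39,-40,0,0,0,0],
    [39,-40,0,0,0,0],
  ],
)

```text
time: 1.35
tool_pos: [433.7, -63.7, 231.1]
tcp_rot: [180.0, -0.0, 18.6]
ft_force: [0.9, -0.4, -0.4]
finger_gap: 85.3
grip_force: 0.0
```

Emit:
send_rows(
  increments=[
    [39,-40,0,0,0,0],
    [39,-40,0,0,0,0],
    [39,-40,0,0,0,0],
    [39,-40,0,0,0,0],
    [39,-40,0,0,0,0.132],
  ],
)

```text
time: 1.98
tool_pos: [555.0, 187.9, 230.8]
tcp_rot: [180.0, 0.0, 10.9]
ft_force: [-0.0, 0.4, -0.5]
finger_gap: 85.4
grip_force: 0.0
```

Emit:
send_rows(
  increments=[
    [0,0,0,0,0,0],
  ],
)

```text
time: 2.1
tool_pos: [554.6, 189.3, 229.5]
tcp_rot: [-180.0, 0.1, 11.1]
ft_force: [-0.3, -0.0, -0.8]
finger_gap: 85.5
grip_force: 0.0
```

The crop confirms it. The bracket on the dark stand (right panel, stop at (448,45), claws at (497,250)) is about 1.4 times the size of the lying one at (545,415). The hanging one is the part I want. Next, a close look from the wrist.

```bash
cat >> h.py <<'E'
def pale(s,smin=60,vmin=50):
    h=cv2.cvtColor(s['img'],cv2.COLOR_BGR2HSV); return (h[...,0]>14)&(h[...,0]<32)&(h[...,1]>smin)&(h[...,2]>vmin)
def bar(s,zlo,zhi,near,rad,**k):
    w=world(s); m=pale(s,**k)&(w[...,2]>zlo)&(w[...,2]<zhi)&(np.hypot(w[...,0]-near[0],w[...,1]-near[1])<rad)
    q=w[m]; mu=q[:,:2].mean(0); e,V=np.linalg.eigh(np.cov((q[:,:2]-mu).T)); d=V[:,1]; a=(q[:,:2]-mu)@d
    b=(q[:,:2]-mu)@V[:,0]
    print('n',m.sum(),'z',np.percentile(q[:,2],[10,50,90]).round(1),'mu',mu.round(1),'dir',np.degrees(np.arctan2(d[1],d[0])).round(2),'ends',(mu+d*a.min()).round(1),(mu+d*a.max()).round(1),'width',np.ptp(np.percentile(b,[2,98])).round(1),'mid',(mu+V[:,0]*np.percentile(b,[2,98]).mean()).round(1))
E
python3 - <<'E'
from h import *
s=grab('wrist','w0'); v=np.linalg.inv(s['view']); print(s['fx'],v.round(3).tolist())
bar(s,128,150,(555,188),110)
cv2.imwrite('pics/w0b.png',cv2.convertScaleAbs(s['img'],alpha=1.4))
print(r.sense()['tool_pos'],r.sense()['tcp_rot'])
E
```

```text
285.339242207935 [[0.193, -0.931, -0.31, 633.552], [-0.981, -0.184, -0.059, 203.552], [-0.002, 0.316, -0.949, 373.465], [0.0, 0.0, 0.0, 1.0]]
n 2105 z [135.6 136.5 137.9] mu [565.9 189.5] dir -169.15 ends [629.5 201.7] [483.8 173.8] width 11.3 mid [565.9 189.5]
[554.22220685 187.51138971 229.84449388] [1.79987693e+02 1.44159178e-01 1.11703652e+01]
```

View pics/w0b.png

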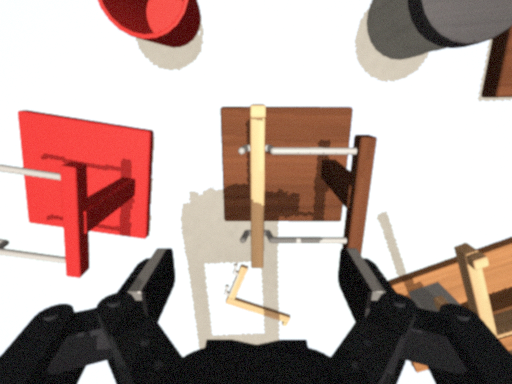

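The wrist view shows the bracket arm along column 258, rows 105–268, midway between the open fingers, with the prongs well clear at rows 150 and 240. Descending to grip.

Emit:
send_rows(
  increments=[
    [-4.5,0.5,30,0,0,0.005],
    [0,0,40,0,0,0],
    [0,0,35,0,0,0],
    [0,0,16,0,0,0],
    [0,0,0,0,0,0],
  ],
)

```text
time: 2.78
tool_pos: [549.5, 183.9, 109.6]
tcp_rot: [180.0, 0.1, 10.7]
ft_force: [0.5, -0.5, -0.1]
finger_gap: 85.5
grip_force: 0.0
```

Emit:
send_rows(
  increments=[
    [0,0,0,0,0,0],
    [0,0,0,0,0,0],
    [0,0,0,0,0,0],
    [0,0,0,0,0,0],
    [0,0,0,0,0,0],
  ],
  grip=1,
  grip_force=100,
)

```text
time: 3.4
tool_pos: [550.7, 185.2, 111.1]
tcp_rot: [-180.0, -0.1, 10.7]
ft_force: [0.0, 2.4, 4.8]
finger_gap: 10.2
grip_force: 97.8
```

Emit:
send_rows(
  increments=[
    [0,0,0,0,0,0],
    [0,0,0,0,0,0],
  ],
)

```text
time: 3.65
tool_pos: [550.7, 185.3, 111.1]
tcp_rot: [-180.0, -0.1, 10.7]
ft_force: [-1.7, 1.8, 5.5]
finger_gap: 10.1
grip_force: 97.9
```

Emit:
send_rows(
  increments=[
    [0,0,-10,0,0,0],
    [0,0,-20,0,0,0],
    [0,0,-30,0,0,0],
    [0,0,-30,0,0,0],
    [0,0,-10,0,0,0],
  ],
)

```text
time: 4.28
tool_pos: [551.7, 185.0, 213.9]
tcp_rot: [-180.0, -0.3, 10.7]
ft_force: [-0.3, 0.5, -2.2]
finger_gap: 10.1
grip_force: 97.7
```

Run:
```python
from h import *
s=grab('top','t1'); print('bracket');bar(s,225,260,(555,188),110); print('fixed');bar(s,148,175,(480,-45),110)
s=load('t0');bar(s,148,175,(480,-45),110)
s=grab('wrist','w1'); bar(s,225,260,(555,188),110)
print(r.sense()['tool_pos'],r.sense()['tcp_rot'],r.sense()['ft_force'])
s=load('s0');bar(s,148,175,(480,-45),110)
s=load('w0');bar(s,148,175,(480,-45),110)
cv2.imwrite('pics/m1.png',cv2.convertScaleAbs(np.hstack([cv2.resize(load('t1')['img'][150:300,180:400],(440,300)),cv2.resize(load('w1')['img'],(360,300))]),alpha=1.4))
```

```text
bracket
n 23 z [234.7 236.7 239. ] mu [502.3 176.9] dir -169.32 ends [524.8 181.1] [485.6 173.7] width 5.3 mid [502.2 177.5]
fixed
n 231 z [151.3 154.3 158.3] mu [480.9 -46.6] dir -143.96 ends [ 5.443e+02 -4.000e-01] [ 403.3 -103.1] width 22.3 mid [483.7 -50.5]
n 235 z [151.9 154.1 158.1] mu [481.1 -46.5] dir -143.8 ends [545.6   0.8] [ 403.4 -103.3] width 23.5 mid [484.1 -50.6]
n 6093 z [238.6 239.5 249.3] mu [581.7 189.5] dir -169.21 ends [631.2 198.9] [509.  175.6] width 11.1 mid [581.7 189.5]
[551.16801361 184.90148849 212.10621088] [-1.79997035e+02 -1.68982537e-01  1.06968405e+01] [ 0.04397642  0.23039852 -2.75135233]
n 231 z [152.3 154.3 156.8] mu [488.2 -44.7] dir -144.78 ends [548.8  -1.9] [ 405.7 -102.9] width 11.7 mid [488.2 -44.6]
n 1321 z [153.3 156.2 165.4] mu [515.1 -22.8] dir -143.2 ends [5.461e+02 4.000e-01] [464.1 -61. ] width 12.1 mid [515.4 -23.2]
```

View pics/m1.png

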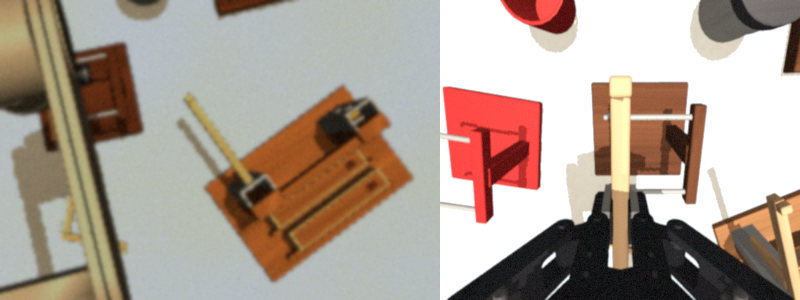

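Bracket is off the hooks and square in the grip. Next I carry it high to a point in front of the empty upright.

Emit:
send_rows(
  increments=[
    [0,0,-25,0,0,0],
    [0,0,-20,0,0,0],
    [7,40,0,0,0,0],
    [7,57,0,0,0,0],
    [7,57,0,0,0,0],
  ],
)

```text
time: 5.0
tool_pos: [599.7, 36.2, 255.0]
tcp_rot: [-180.0, 0.0, 10.8]
ft_force: [1.3, -0.2, -2.6]
finger_gap: 10.1
grip_force: 97.8
```

Emit:
send_rows(
  increments=[
    [7,57,0,0,0,0],
    [7,57,0,0,0,0],
    [7,57,0,0,0,0],
    [0,18,0,0,0,-0.144],
    [0,0,0,0,0,-0.144],
  ],
)

```text
time: 5.62
tool_pos: [655.0, -146.8, 254.1]
tcp_rot: [-179.9, 0.1, 27.3]
ft_force: [-0.2, -0.3, -1.6]
finger_gap: 10.0
grip_force: 98.0
```

Emit:
send_rows(
  increments=[
    [0,0,0,0,0,-0.144],
    [0,0,0,0,0,0],
    [0,0,0,0,0,0],
  ],
)

```text
time: 6.0
tool_pos: [655.2, -144.3, 255.0]
tcp_rot: [-180.0, 0.0, 35.3]
ft_force: [-0.6, -0.3, -2.0]
finger_gap: 9.8
grip_force: 98.0
```

Run:
```python
from h import *
s=grab('wrist','w2'); v=np.linalg.inv(s['view']); print(v.round(3).tolist())
print(r.sense()['tool_pos'],r.sense()['tcp_rot'],r.sense()['ft_force'])
grab('scene','s2'); grab('top','t2')
a=cv2.convertScaleAbs(s['img'],alpha=1.4); a=cv2.resize(a,(800,600))
b=cv2.resize(load('s2')['img'][90:190,110:250],(280,200)); a[:200,:280]=cv2.convertScaleAbs(b,alpha=1.5)
cv2.imwrite('pics/w2b.png',a)
```

```text
[[0.578, -0.775, -0.256, 720.596], [-0.816, -0.549, -0.18, -99.16], [-0.002, 0.313, -0.95, 399.157], [0.0, 0.0, 0.0, 1.0]]
[ 655.20525835 -144.26597209  255.06555279] [-1.79980460e+02  1.35089071e-02  3.53154910e+01] [-0.26758535 -0.15562843 -1.65254071]
```

View pics/w2b.png

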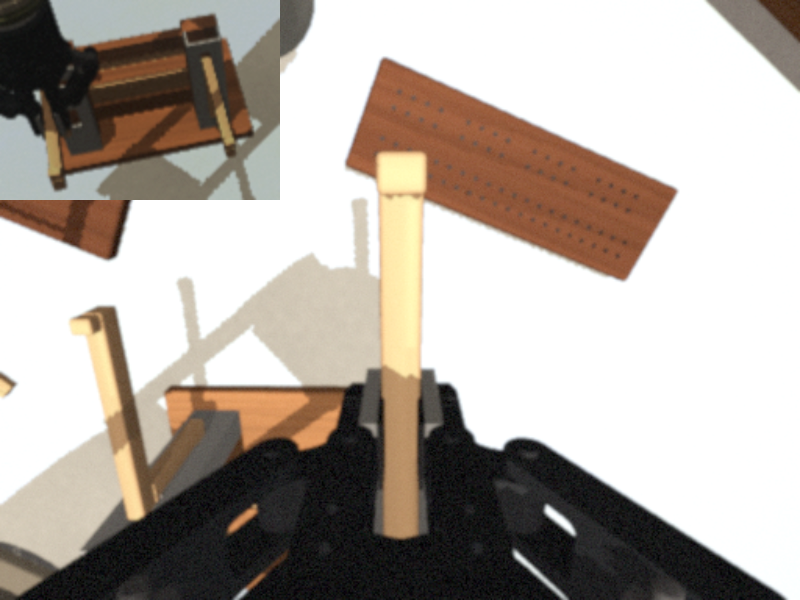

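The wrist view shows the held bracket along column 400 and the fixed one from (95,320) to (140,515); the cribbage board is clear. I measure the held bracket against the fixed one, and the empty upright from the first views.

Run:
```python
from h import *
s=load('w2')
print('held');bar(s,272,284,(670,-135),120)
print('fixed');bar(s,150,157,(500,-30),90)
u=np.array([np.cos(np.radians(-144.7)),np.sin(np.radians(-144.7))]); n=np.array([-u[1],u[0]])
for t in('w2','s0','t0','w0'):
    s=load(t);w=world(s);h=cv2.cvtColor(s['img'],cv2.COLOR_BGR2HSV)
    f0=np.array([425,-88.]); d=w[...,:2]-f0; X=d@u; Y=d@n
    # fixed bracket arm lateral
    m=pale(s)&(abs(X+75)<70)&(abs(Y)<20)&(abs(w[...,2]-155)<4)
    if m.sum()>10:
        p=np.polyfit(X[m],Y[m],1); print(t,'fixed direrr',np.degrees(np.arctan(p[0])).round(2),'Y at X=0',p[1].round(2),'front X',X[m|(pale(s)&(abs(Y)<15)&(abs(w[...,2]-163)<5)&(X<-100))].min().round(1))
    for c in(0,180):
        g=(h[...,1]<90)&(h[...,2]<140)&(abs(Y-c)<35)&(X>-12)&(X<60)&(w[...,2]>20)
        f=g&(abs(X)<10)&(w[...,2]<172)
        if f.sum()>15:
            q=np.polyfit(Y[f],X[f],1); print(t,c,'face n',f.sum(),'X med',np.median(X[f]).round(1),'tilt',np.degrees(np.arctan(q[0])).round(1),'Y 2-98',np.percentile(Y[f],[2,98]).round(1),'z',np.percentile(w[f][:,2],[1,99]).round(1))
        tp=g&(w[...,2]>174)&(w[...,2]<188)
        if tp.sum()>10: print(t,c,'top n',tp.sum(),'X',np.percentile(X[tp],[2,98]).round(1),'Y',np.percentile(Y[tp],[2,98]).round(1),'z',np.median(w[tp][:,2]).round(1))
```

```text
held
n 4966 z [279.5 280.2 281. ] mu [ 674.9 -131.4] dir -144.58 ends [ 712.8 -104.4] [ 620.3 -170.2] width 10.8 mid [ 674.9 -131.4]
fixed
n 1338 z [152.3 156.2 156.8] mu [490.4 -43.9] dir -145.46 ends [548.3  -4. ] [429.5 -85.8] width 12.0 mid [489.7 -42.8]
w2 fixed direrr -0.61 Y at X=0 0.49 front X -149.2
w2 0 face n 1444 X med 0.9 tilt 2.7 Y 2-98 [-22.   21.6] z [ 20.9 170.5]
w2 0 top n 53 X [-0.1  2.5] Y [-22.8 -13.7] z 177.9
w2 180 face n 263 X med 2.0 tilt 0.5 Y 2-98 [162.2 197.7] z [126.  166.3]
s0 fixed direrr -0.38 Y at X=0 0.48 front X -150.4
s0 0 face n 404 X med -1.3 tilt 0.8 Y 2-98 [-19.9  22.2] z [ 22.2 170.5]
s0 0 top n 70 X [-3.6 36.3] Y [-21.9  22. ] z 178.3
s0 180 face n 618 X med -0.2 tilt -0.7 Y 2-98 [158.2 200.5] z [ 21.9 171. ]
s0 180 top n 80 X [-2.2 36.4] Y [157.8 202.1] z 178.3
t0 fixed direrr -0.16 Y at X=0 -1.99 front X -149.8
t0 0 face n 48 X med 0.4 tilt 0.1 Y 2-98 [-24.   17.2] z [ 48.9 171.6]
t0 0 top n 42 X [ 0.1 22.5] Y [-23.9  18.4] z 179.6
t0 180 face n 96 X med 1.7 tilt -4.1 Y 2-98 [155.8 197.6] z [ 40.1 171.8]
t0 180 top n 54 X [ 1.3 47.4] Y [155.9 200.4] z 179.2
w0 fixed direrr 2.9 Y at X=0 4.19 front X -150.0
w0 0 face n 632 X med 0.9 tilt -0.6 Y 2-98 [-22.5  19.3] z [20.7 62.6]
```

Run:
```python
from h import *
a=np.radians(-145.0);u=np.array([np.cos(a),np.sin(a)]); n=np.array([-u[1],u[0]]);f0=np.array([425,-88.])
T=(np.array([655.2,-144.27])-f0); print('TCP XY',T@u,T@n)
for t in('w2','s2','t2'):
    s=load(t);w=world(s);d=w[...,:2]-f0;X=d@u;Y=d@n;Z=w[...,2]
    for nm,yc,zt,xc in(('held',T@n,281.5,T@u-7),('fixed',0,155,-75)):
        m=pale(s)&(abs(X-xc)<85)&(abs(Y-yc)<14)&(abs(Z-zt)<4)
        k=pale(s)&(abs(X-xc)<85)&(abs(Y-yc)<14)&(abs(Z-zt)<20)
        if m.sum()<10: print(t,nm,m.sum());continue
        p=np.polyfit(X[m],Y[m],1);print(t,nm,m.sum(),'dir',np.degrees(np.arctan(p[0])).round(2),'Y@TCPx/at0',np.polyval(p,T@u if nm=='held' else 0).round(2),'frontX',X[k].min().round(1),'z',np.median(Z[m]).round(1))
for t in('s0','t0','s2'):
    s=load(t);w=world(s);d=w[...,:2]-f0;X=d@u;Y=d@n;Z=w[...,2];h=cv2.cvtColor(s['img'],cv2.COLOR_BGR2HSV)
    g=(h[...,1]<90)&(h[...,2]<140)&(abs(X)<8)&(abs(Y-180)<35)&(Z>30)&(Z<170)
    print(t,'upright face X',np.median(X[g]).round(1),'Y',np.percentile(Y[g],[2,98]).round(1))
```

```text
TCP XY -156.2936545218526 178.1309811801524
w2 held 4967 dir 0.42 Y@TCPx/at0 179.04 frontX -236.7 z 280.2
w2 fixed 1693 dir -0.59 Y@TCPx/at0 0.12 frontX -149.2 z 156.4
s2 held 106 dir 1.69 Y@TCPx/at0 181.02 frontX -240.4 z 278.6
s2 fixed 183 dir 0.11 Y@TCPx/at0 0.68 frontX -152.3 z 153.9
t2 held 72 dir 0.65 Y@TCPx/at0 176.86 frontX -236.9 z 278.9
t2 fixed 170 dir -0.47 Y@TCPx/at0 -3.13 frontX -148.1 z 154.0
s0 upright face X -1.2 Y [158.3 200.5]
t0 upright face X 0.7 Y [155.8 197.6]
s2 upright face X -1.2 Y [158.3 198.7]
```

Scene, top and wrist agree. I need about 89 mm forward, 125 mm down, 1.5 mm along tool +y and about 1° of yaw. I go down to the insertion height, close in to just short of the face, and check again.

Emit:
send_rows(
  increments=[
    [0,1.5,24,0,0,0.016],
    [0,0,40,0,0,0],
    [0,0,40,0,0,0],
    [-30,0,0,0,0,0],
    [-30,0,0,0,0,0],
  ],
)

```text
time: 6.78
tool_pos: [605.7, -179.5, 150.1]
tcp_rot: [-179.9, 0.1, 34.5]
ft_force: [0.5, -0.2, -2.0]
finger_gap: 9.8
grip_force: 97.9
```

Emit:
send_rows(
  increments=[
    [-5,0,0,0,0,0],
    [0,0,0,0,0,0],
    [0,0,0,0,0,0],
  ],
)

```text
time: 7.15
tool_pos: [603.3, -182.0, 151.6]
tcp_rot: [180.0, -0.0, 34.6]
ft_force: [0.6, 0.1, -2.3]
finger_gap: 10.0
grip_force: 98.1
```

```bash
cat > rel.py <<'E'
from h import *
import sys
k=sys.argv[1]; st=r.sense(); p=st['tool_pos']; print(p,st['tcp_rot'],st['ft_force'])
a=np.radians(-145.35);u=np.array([np.cos(a),np.sin(a)]); n=np.array([-u[1],u[0]]);f0=np.array([425,-88.])
T=p[:2]-f0; print('TCP XY',T@u,T@n)
for t in('wrist','scene','top'):
    s=grab(t,t[0]+k);w=world(s);d=w[...,:2]-f0;X=d@u;Y=d@n;Z=w[...,2];L=[]
    for yc,zt,xc in((T@n,p[2]+26.5,T@u-7),(0,155,-75)):
        m=pale(s)&(abs(X-xc)<85)&(abs(Y-yc)<14)&(abs(Z-zt)<4)
        kk=pale(s)&(abs(X-xc)<85)&(abs(Y-yc)<14)&(abs(Z-zt)<20)
        if m.sum()<10: L.append([np.nan]*5);continue
        q=np.polyfit(X[m],Y[m],1); L.append([m.sum(),np.degrees(np.arctan(q[0])),np.polyval(q,np.mean(X[m])),X[kk].min(),np.median(Z[m]),np.mean(X[m])])
        L[-1][2]=np.polyval(q,xc+75 if yc==0 else T@u+68)
    print(t,np.round(L[0],1),np.round(L[1],1),'diff dir,Yroot,front,z',np.round(np.array(L[0][1:5])-L[1][1:5],2))
E
python3 rel.py 3
python3 - <<'E'
from h import *
s=load('s3'); cv2.imwrite('pics/s3b.png',cv2.convertScaleAbs(cv2.resize(s['img'][90:190,115:245],(780,600),interpolation=cv2.INTER_CUBIC),alpha=1.8))
E
```

```text
[ 603.33442031 -182.0449067   151.61946109] [ 1.79974633e+02 -3.90997250e-02  3.45537510e+01] [ 0.62152017  0.09662767 -2.34435933]
TCP XY -93.23477370263525 178.75929882246203
wrist [4875.     0.   179.7 -173.7  176.9 -117.7] [nan nan nan nan nan] diff dir,Yroot,front,z [nan nan nan nan]
scene [  64.     0.8  182.  -178.2  175.5 -131. ] [ 187.     0.5    0.6 -152.7  154.   -77.4] diff dir,Yroot,front,z [  0.36 181.43 -25.47  21.5 ]
top [  52.     1.6  180.9 -174.8  175.5 -136.9] [ 181.     0.3   -2.3 -147.9  154.1  -72.5] diff dir,Yroot,front,z [  1.34 183.18 -26.87  21.41]
```

View pics/s3b.png

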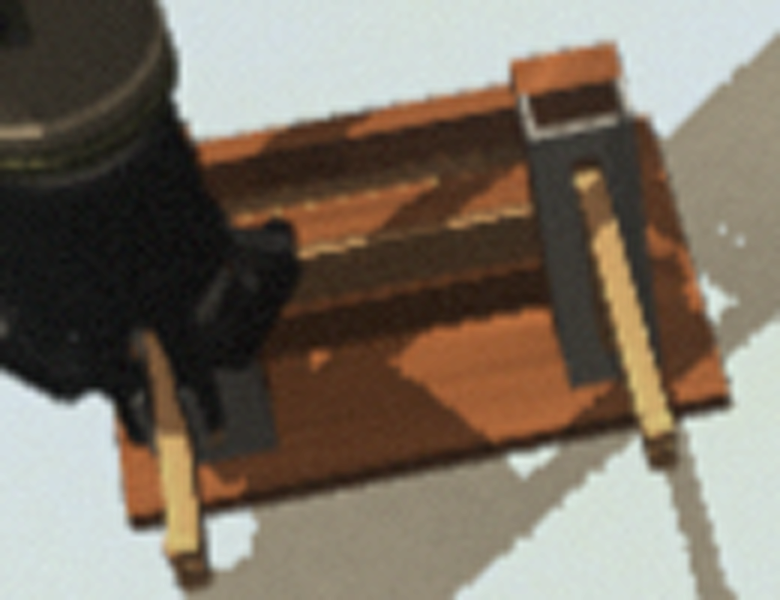

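The scene crop shows the held bracket (165,440)–(190,560), parallel to the fixed one and in line with the empty upright. It's 21.5 mm high, lateral error is under 1 mm, and about 26 mm of travel remains. Inserting.

Emit:
send_rows(
  increments=[
    [-8,0,0,0,0,0],
    [-4,0,0,0,0,0],
    [-4,0,0,0,0,0],
    [-3,0,0,0,0,0],
    [0,0,0,0,0,0],
  ],
)

```text
time: 7.92
tool_pos: [586.8, -193.5, 151.4]
tcp_rot: [180.0, -0.0, 34.5]
ft_force: [-0.1, 1.0, -2.3]
finger_gap: 10.0
grip_force: 98.1
```

Emit:
send_rows(
  increments=[
    [-2,0,0,0,0,0],
    [-2,0,0,0,0,0],
    [0,0,0,0,0,0],
  ],
)

```text
time: 8.3
tool_pos: [583.6, -195.6, 151.2]
tcp_rot: [-180.0, 0.0, 34.5]
ft_force: [-0.2, -0.4, -2.1]
finger_gap: 10.1
grip_force: 98.1
```

Emit:
send_rows(
  increments=[
    [-1.5,0,0,0,0,0],
    [0,0,0,0,0,0],
  ],
)

```text
time: 8.55
tool_pos: [583.2, -195.8, 151.5]
tcp_rot: [180.0, -0.1, 34.6]
ft_force: [3.6, 2.4, -2.2]
finger_gap: 9.9
grip_force: 98.0
```

Emit:
send_rows(
  increments=[
    [-1,0,0,0,0,0],
    [0,0,0,0,0,0],
  ],
)

```text
time: 8.8
tool_pos: [583.2, -195.8, 151.8]
tcp_rot: [180.0, -0.2, 34.6]
ft_force: [7.8, 5.3, -3.3]
finger_gap: 10.1
grip_force: 97.9
```

Emit:
send_rows(
  increments=[
    [-1,0,0,0,0,0],
    [0,0,0,0,0,0],
  ],
)

```text
time: 9.05
tool_pos: [583.2, -195.7, 151.9]
tcp_rot: [179.9, -0.3, 34.6]
ft_force: [11.0, 7.7, -4.2]
finger_gap: 10.1
grip_force: 97.8
```

The rear face is against the sheet: total travel is 24.5 mm, and force rises only along the approach axis. I ease off, then go straight down.

Emit:
send_rows(
  increments=[
    [2.6,0,0,0,0,0],
    [0,0,3,0,0,0],
    [0,0,3,0,0,0],
    [0,0,0,0,0,0],
  ],
)

```text
time: 9.55
tool_pos: [583.3, -196.0, 145.2]
tcp_rot: [180.0, -0.1, 34.5]
ft_force: [5.3, 1.9, -1.3]
finger_gap: 10.1
grip_force: 98.3
```

Emit:
send_rows(
  increments=[
    [0,0,2,0,0,0],
    [0,0,2,0,0,0],
    [0,0,0,0,0,0],
  ],
)

```text
time: 9.93
tool_pos: [584.3, -195.8, 142.9]
tcp_rot: [179.9, -0.2, 34.6]
ft_force: [5.1, 4.7, 5.9]
finger_gap: 10.2
grip_force: 99.4
```

Emit:
send_rows(
  increments=[
    [0,0,2,0,0,0],
    [0,0,2,0,0,0],
    [0,0,0,0,0,0],
  ],
)

```text
time: 10.3
tool_pos: [584.0, -195.4, 137.4]
tcp_rot: [180.0, -0.1, 34.6]
ft_force: [8.2, 3.3, -2.6]
finger_gap: 10.0
grip_force: 97.9
```

Past the roller's peak. Continuing down to the stop.

Emit:
send_rows(
  increments=[
    [0,0,2,0,0,0],
    [0,0,2,0,0,0],
    [0,0,0,0,0,0],
  ],
)

```text
time: 10.68
tool_pos: [583.1, -195.9, 132.8]
tcp_rot: [-180.0, -0.0, 34.5]
ft_force: [3.8, 1.5, -3.1]
finger_gap: 10.4
grip_force: 98.0
```

Emit:
send_rows(
  increments=[
    [0,0,2,0,0,0],
    [0,0,2,0,0,0],
    [0,0,0,0,0,0],
  ],
)

```text
time: 11.05
tool_pos: [583.9, -196.2, 130.8]
tcp_rot: [179.9, -0.1, 34.5]
ft_force: [2.9, 4.8, 5.6]
finger_gap: 9.9
grip_force: 99.4
```

Emit:
send_rows(
  increments=[
    [0,0,1.5,0,0,0],
    [0,0,1.5,0,0,0],
    [0,0,0,0,0,0],
  ],
)

```text
time: 11.42
tool_pos: [585.0, -196.2, 129.9]
tcp_rot: [179.8, -0.2, 34.5]
ft_force: [2.2, 6.8, 15.7]
finger_gap: 9.8
grip_force: 100.9
```

```bash
python3 rel.py 4
```

```text
[ 585.04513203 -196.1993005   129.94555965] [179.78164348  -0.21240997  34.5371145 ] [ 2.18491103  6.81841556 15.66831461]
TCP XY -70.14161578035373 180.00468507806914
wrist [ 4.873e+03 -4.000e-01  1.803e+02 -1.509e+02  1.549e+02 -9.550e+01] [nan nan nan nan nan] diff dir,Yroot,front,z [nan nan nan nan]
scene [ 5.700e+01  1.000e-01  1.824e+02 -1.555e+02  1.536e+02 -1.060e+02] [ 199.     0.3    0.4 -152.1  154.1  -74. ] diff dir,Yroot,front,z [-1.8000e-01  1.8204e+02 -3.4300e+00 -5.4000e-01]
top [  35.     1.6  182.3 -151.   153.4 -110. ] [ 186.     0.3   -2.4 -148.   154.3  -70.7] diff dir,Yroot,front,z [  1.34 184.69  -2.91  -0.82]
```

It is down on the slot edges: 15 N, and level with its neighbour to within 1 mm. It sits about 2 mm proud, which the claw slack allows, so I ease it in gently, relieve the press and release.

Emit:
send_rows(
  increments=[
    [-1.5,0,-1.5,0,0,0],
    [-1.5,0,-1,0,0,0],
    [0,0,0,0,0,0],
  ],
)

```text
time: 11.95
tool_pos: [583.6, -196.4, 131.2]
tcp_rot: [179.8, -0.4, 34.6]
ft_force: [12.5, 9.0, 5.6]
finger_gap: 10.3
grip_force: 99.1
```

Emit:
send_rows(
  increments=[
    [0,0,0,0,0,0],
    [0,0,0,0,0,0],
    [0,0,0,0,0,0],
    [0,0,0,0,0,0],
    [0,0,0,0,0,0],
  ],
  grip=-0.5,
)

```text
time: 12.58
tool_pos: [580.3, -197.9, 128.6]
tcp_rot: [-180.0, 0.0, 34.5]
ft_force: [0.1, -0.4, 0.5]
finger_gap: 63.9
grip_force: 0.0
```

Emit:
send_rows(
  increments=[
    [0,0,-5,0,0,0],
    [0,0,-20,0,0,0],
    [0,0,-40,0,0,0],
    [0,0,-50,0,0,0],
    [0,0,0,0,0,0],
  ],
)

```text
time: 13.2
tool_pos: [583.4, -199.0, 252.0]
tcp_rot: [179.4, -0.4, 34.5]
ft_force: [0.1, 0.9, -0.3]
finger_gap: 63.9
grip_force: 0.0
```

Emit:
send_rows(
  increments=[
    [40,0,0,0,0,0],
    [50,0,0,0,0,0],
    [50,0,0,0,0,0],
    [0,0,0,0,0,0],
  ],
)

```text
time: 13.7
tool_pos: [697.3, -115.5, 242.3]
tcp_rot: [-179.9, 0.0, 34.7]
ft_force: [0.0, -0.1, 0.1]
finger_gap: 64.3
grip_force: 0.0
```

Run:
```python
from h import *
st=r.sense();print(st['tool_pos'],st['ft_force'],st['finger_gap'])
a=np.radians(-145.1);u=np.array([np.cos(a),np.sin(a)]); n=np.array([-u[1],u[0]]);f0=np.array([425,-88.])
for t in('wrist','scene','top'):
    s=grab(t,t[0]+'5');w=world(s);d=w[...,:2]-f0;X=d@u;Y=d@n;Z=w[...,2]
    for yc in(180,0):
        m=pale(s)&(X<0)&(X>-140)&(abs(Y-yc)<14)&(abs(Z-155)<5);k=pale(s)&(X<0)&(X>-165)&(abs(Y-yc)<14)&(Z>145)
        if m.sum()<10: print(t,yc,m.sum());continue
        q=np.polyfit(X[m],Y[m],1);h=np.polyfit(X[m],Z[m],1)
        print(t,yc,m.sum(),'dir',np.degrees(np.arctan(q[0])).round(2),'Yroot',q[1].round(1),'frontX',X[k].min().round(1),'z',np.polyval(h,[-20,-130]).round(1))
S=load('s5')['img'][90:190,115:245];W=load('w5')['img']
cv2.imwrite('pics/f.png',cv2.convertScaleAbs(np.hstack([cv2.resize(S,(400,308)),cv2.resize(W,(400,308))]),alpha=1.6))
```

```text
[ 697.25628255 -115.50601398  242.30679061] [ 0.03889755 -0.05477733  0.09062164] 64.26464998305156
wrist 180 832 dir -0.02 Yroot 180.6 frontX -152.9 z [155.7 152.5]
wrist 0 493 dir -3.74 Yroot -6.9 frontX -149.9 z [156.8 155.8]
scene 180 44 dir 2.69 Yroot 186.4 frontX -154.9 z [152.3 151.2]
scene 0 174 dir 0.06 Yroot 0.6 frontX -152.6 z [153.7 154.6]
top 180 83 dir 1.27 Yroot 180.3 frontX -164.9 z [153.2 151.3]
top 0 106 dir -0.65 Yroot -3.4 frontX -148.1 z [153.6 154.1]
```

View pics/f.png

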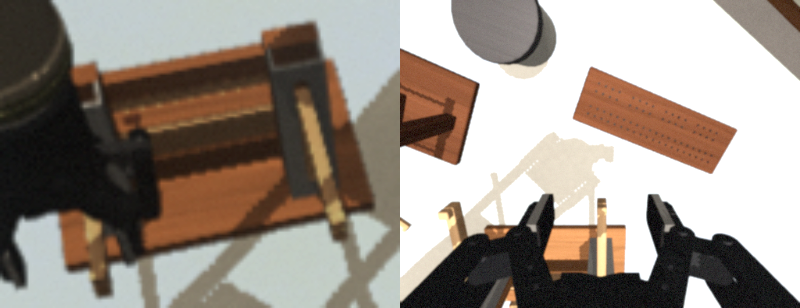

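Released. The bracket hangs in the upright, but the arm hides part of the view, so I swing it away for a clear check.

Emit:
send_rows(
  increments=[
    [20,-40,-20,0,0,0],
    [28,-41,-20,0,0,0],
    [28,-41,0,0,0,0],
    [28,-41,0,0,0,0],
    [28,-41,0,0,0,0],
  ],
)

```text
time: 14.48
tool_pos: [688.4, 124.4, 285.2]
tcp_rot: [179.9, -0.1, 34.4]
ft_force: [0.3, 0.2, -0.1]
finger_gap: 64.0
grip_force: 0.0
```

Emit:
send_rows(
  increments=[
    [10,-40,0,0,0,0],
    [0,-41,0,0,0,0],
    [0,-41,0,0,0,0],
    [0,0,0,0,0,0],
    [0,0,0,0,0,0],
  ],
)

```text
time: 15.1
tool_pos: [628.1, 229.4, 284.7]
tcp_rot: [179.9, -0.1, 34.5]
ft_force: [-0.3, -0.6, 0.9]
finger_gap: 63.8
grip_force: 0.0
```

Run:
```python
from h import *
st=r.sense();print(st['time'],st['tool_pos'],st['ft_force'])
a=np.radians(-145.1);u=np.array([np.cos(a),np.sin(a)]); n=np.array([-u[1],u[0]]);f0=np.array([425,-88.])
for t in('scene','top'):
    s=grab(t,t[0]+'6');w=world(s);d=w[...,:2]-f0;X=d@u;Y=d@n;Z=w[...,2]
    for yc in(180,0):
        m=pale(s)&(X<-5)&(X>-138)&(abs(Y-yc)<14)&(abs(Z-154)<6);k=pale(s)&(X<0)&(X>-165)&(abs(Y-yc)<14)&(Z>145)
        q=np.polyfit(X[m],Y[m],1);h=np.polyfit(X[m],Z[m],1)
        print(t,yc,m.sum(),'dir',np.degrees(np.arctan(q[0])).round(2),'Ymid',np.polyval(q,-70).round(1),'Yroot',q[1].round(1),'frontX',X[k].min().round(1),'z',np.polyval(h,[0,-130]).round(1))
S=load('s6')['img'][90:190,115:245];W=load('t6')['img'][180:290,260:390]
cv2.imwrite('pics/f2.png',cv2.convertScaleAbs(np.hstack([cv2.resize(S,(400,308)),cv2.resize(W,(364,308))]),alpha=1.6))
```

```text
15.1 [628.06708196 229.43214142 284.73130522] [-0.29840547 -0.56906824  0.9127228 ]
scene 180 217 dir -0.12 Ymid 181.3 Yroot 181.2 frontX -155.5 z [154.1 150.7]
scene 0 208 dir 0.01 Ymid 0.6 Yroot 0.6 frontX -154.0 z [153.5 153.9]
top 180 194 dir -0.12 Ymid 178.3 Yroot 178.1 frontX -152.6 z [154.1 150.4]
top 0 199 dir 0.31 Ymid -2.4 Yroot -2.0 frontX -148.1 z [153.7 154.1]
```

View pics/f2.png

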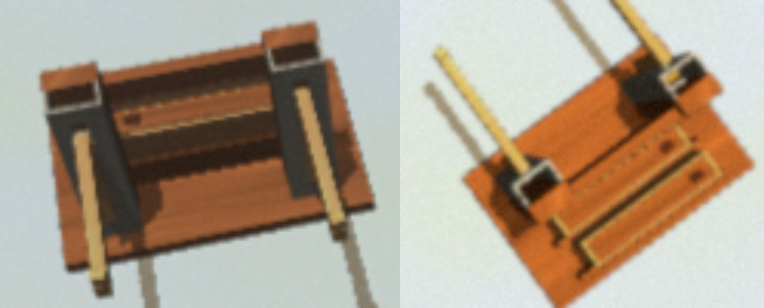

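The clear view shows the bracket in the upright at (90,200), beside its neighbour at (320,160):
- **Height at the root:** within about 0.5 mm
- **Sideways:** under 1 mm
- **Tilt:** about 0.03 rad
- **Out from the face:** about 2–3 mm

All are inside the limits and the dominoes haven't moved, so I'm handing in.

```bash
python3 -c "
from h import *
print(r.hand_in())"
```

```text
the job is handed in; nothing more can be done
None
```

The spare bracket is off the hooks, pressed home in the empty upright and released. My last measurements put it within the limits, and the job was handed in at about 15 s, but the hand-in gave no verdict.

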